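Load the stain bottles into the carrier

TASK

Put the two brown stain bottles with broad screw caps that stand out on the open bench (not the one at the far back edge behind the tip box) into the empty cells at the two ends of the bottle carrier, one in each, standing upright. Set each bottle down inside its cell rather than dropping it in, and leave the little oil dropper standing in the middle cell.

Things in the scene. Friction and masses are not known exactly. Their poses are not given: they have to be found in the camera images.
- stain_bottle_a: loose stain bottle, 0.15 to 0.3 kg: upright brownish round bottle, body 52 mm across, straight-sided up to about 75 mm, 117 mm high with a black screw cap 28 mm across. Origin at the centre of its underside, z up. It starts on the worktop among a white nozzle bottle (58 mm across, 135 mm high) and a specimen cup (60 mm across, 66 mm high), centres at least 125 mm away
- stain_bottle_b: loose stain bottle, 0.13 to 0.27 kg: the same shape slightly smaller, body 50 mm across and straight-sided up to about 72 mm, 111 mm high with a blue screw cap 28 mm across. Origin at the centre of its underside, z up. It starts on the worktop like the other; which bottle stands where varies
- carrier: fixed grey open bottle carrier, 84 mm (its x) by 244 mm (its y), 280 mm over its end tabs; wall tops 45 mm above the worktop. 4 mm dividers make a row of three cells, 76x76 mm inside, centred at y = -80, 0, +80 mm; inner floor 7 mm above the worktop. Origin: its centre at worktop level, z up, +y to the robot's left within 0.35 rad. End cells empty; the middle one holds the oil dropper
- oil_dropper: loose small white dropper bottle with a red tip, 26 mm across, 66 mm high, 0.07 kg, standing in the middle cell of the carrier. Origin at the centre of its underside, z up. It stays there
Not all that is in view belongs to the job. Leave any pink or red look-alike of the stain_bottle_a alone.

How it is judged:
By the outcome, as a careful person would: the job done as asked, in the order asked, and still so for the second after the job is handed in, with the robot touching nothing.
It also fails if it takes over 59 s, if anything falls off the work surface, if the arm or the gripper's body presses on something with over 40 N, if the wrist force passes 120 N, or if a joint passes its speed limit or range.

ROBOT

A 6-joint arm with a two-finger parallel gripper is mounted at the origin on a cart in front of the work surface, level with it; the furniture and walls round the work are solid. World frame = base frame: x ahead of the robot, y to its left, z up, the work surface at z = 0. Lengths are in mm, angles in degrees, forces in N, time in s.
With the tool pointing down it reaches from about 300 to 850 mm from the base axis. Payload 4.2 kg.
Tool frame: the origin (TCP) lies between the finger pads; the fingertips stand ahead of it and the grasp point (between the pads) lies 8 mm behind it (env.tip_reach is the x of the fingertips in the tool frame, in mm); x points along the fingers, y is the direction in which the jaws open and shut, and the axes are right-handed (so a half turn about x gives the same grasp; the last joint's range is limited). The gripper opens to 91 mm and grips with 3 to 60 N. Pads are 32 mm wide; open, the fingers measure 118 mm over their backs; the gripper's body (76 mm by 178 mm) begins 60 mm behind the grasp point.
Start: joints at [72.88, 18.312, 89.639, -0, 72.044, -1.146], TCP at [158.244, 552.815, 194.276] pointing down, gripper open.
Joint ranges: [-177.97, 177.97], [-48.28, 115.42], [12.27, 149.76], [-77.06, 257.06], [2.81, 150.46], [-146.56, 146.56]. Speed limits (degrees/s): [147.25, 147.25, 180, 180, 180, 180].

INTERFACE

Orientations are given as [roll, pitch, yaw] about the fixed x, y, z axes, in that order (R = Rz(yaw) Ry(pitch) Rx(roll)).
In Python, from workcell import env, cams gives the robot as it stands.
- The arm moves only by the tool arm_command, never from a script. Its argument "deltas" is a list of rows, each a list of 3 entries, a list of its own where there are three numbers: the opening, from 0 (shut) to 1 (fully open), then the shift along the world's x, y, z in mm, then the turn about the world's z in rad. A call has 1 to 20 rows; each row is the pose to reach, as a shift and turn from the pose commanded when the call began; what a row does not reach only later rows make up. A row lasts 1/10 s, in which the tool goes at most 50 mm and 8.59 degrees, less where a joint would pass 70% of its speed; a pose out of reach is approached as far as the arm can. A call with a gripper value outside its range is refused whole. The fingers move at their own pace and stop on an object; "grip_force" is the grip in N (left out, the last holds). Time passes only in rows, so rows that repeat a pose let the fingers close. It gives the time, the measured TCP pose, the force and the opening at its end, in the units of the state.
- env.state(): the state, without advancing time (a new reading comes with each control period).
- cams.grab_frame(name): name is "side" or "top" or "wrist"; returns a dict with "img" (400x640x3 uint8, red, green, blue), "K" (3x3 intrinsics, pixels), "rvec" (rotation vector, rad) and "tvec" (3), from world to camera coordinates, as OpenCV has them. Camera axes: x right, y down, z forward; pixel columns grow to the right and rows downward; lengths in mm; the calibration is good to about 2 mm. A picture is of the moment at which its call begins. There is no depth.
- env.job_done(): hands the job in, once; it reports no verdict.
Trained networks look in a picture, given as the dict that the camera call returned (one of the last four; its "shot" number tells which), for a name from the list of things; names that differ only in an ending like _2 or _b are one class to them, and where a whole thing is asked for, a point or a joint stands for the part that bears it (a point fixed in the world has none). Each returns a list of dicts, best first, with "conf" (0 to 1); they miss things now and then, are a little off and sometimes report something else, mostly with a low value. They report only what shows in the picture. A call takes as long as a camera call. They do not tell look-alikes from the thing itself.
- cams.silhouettes(picture, name): "region" (400x640 bool, what is visible of it) and "centre" ([column, row] in pixels, amid what is visible of it).
The state is a dict: "time_s": time; "qpos": joint angles; "qvel": joint speeds; "effort": joint torques, N m; "ee_pos": TCP position; "ee_rot": TCP orientation; "force": force on the tool from outside, world axes, zero at the start; "torque": the same for the moment, N m; "gripper_width": finger opening in mm.
Only numpy, scipy, OpenCV 4.12 (cv2) and the standard library are available. Lean on these libraries where they do the work, as an engineer would, in place of code of your own. Each camera call takes 0.05 s, during which the arm holds its last target.

## Working session

There is one attempt and no reset: what is moved stays moved. The work goes in short steps, Python scripts to look and compute and a tool call to move; the robot and the scene stay as the last step left them, time stands still between calls to the robot, and variables do not carry over. Pictures are saved under pics/ and viewed, and the job is handed in when it is done.

Besides the shell and the picture viewer there is one more tool, called as name(argument=value, ...), one argument or row to a line, values as JSON. arm_command: Moves the arm, as the interface text tells. Its arguments: {"type":"object","properties":{"deltas":{"type":"array","items":{"type":"array"}},"grip_force":{"type":"number"}},"required":["deltas"]}

```bash
mkdir -p pics; ls; python3 - <<'E'
from workcell import env, cams
import cv2
s=env.state();print(s, env.tip_reach)
for n in ["top","side","wrist"]:
    p=cams.grab_frame(n);cv2.imwrite(f"pics/{n}0.png",p["img"][:,:,::-1])
    R,_=cv2.Rodrigues(p["rvec"]);print(n,p["K"].tolist(),(-R.T@p["tvec"].reshape(3)).round(), R.round(2).tolist())
    for k in ["stain_bottle_a","carrier","oil_dropper"]:
        for d in cams.silhouettes(p,k): 
            ys,xs=d["region"].nonzero();print(n,k,round(d["conf"],2),d["centre"],xs.min(),xs.max(),ys.min(),ys.max())
E
```

```text
pics
{'time_s': 0.0, 'qpos': array([ 7.28794494e+01,  1.83535561e+01,  8.97063444e+01, -2.84951168e-03,
        7.20438994e+01, -1.14578008e+00]), 'qvel': array([ 0.08627957, -0.10828142,  0.00099862, -0.02263602, -0.0939085 ,
       -0.05319099]), 'effort': array([-3.40431598e-04, -4.12462270e+01, -2.31969595e+01,  7.27216084e-02,
        4.56438074e-02, -1.33033723e-04]), 'ee_pos': array([158.10325901, 552.27518101, 193.40153798]), 'ee_rot': array([ -89.650728  ,   89.89616475, -105.62461756]), 'force': array([0.04384695, 0.46309891, 0.38160254]), 'torque': array([ 0.05645548,  0.01910884, -0.06662566]), 'gripper_width': 91.22962069657261} 11.0
top [[480.80682845245514, 0.0, 312.30109802217794], [0.0, 480.80682845245514, 197.13427733385623], [0.0, 0.0, 1.0]] [ 463.  -12. 1007.] [[0.01, -1.0, 0.01], [-1.0, -0.01, -0.1], [0.1, -0.0, -1.0]]
top stain_bottle_a 0.88 [352.0, 249.2] 337 364 234 261
top stain_bottle_a 0.78 [299.9, 259.5] 284 309 242 268
top stain_bottle_a 0.75 [403.9, 255.4] 387 419 244 269
top stain_bottle_a 0.68 [451.5, 251.0] 433 467 238 263
top carrier 0.97 [185.2, 215.9] 117 256 186 243
top oil_dropper 0.59 [193.5, 213.7] 185 200 208 220
side [[421.5684218391105, 0.0, 313.88841292968937], [0.0, 421.5684218391105, 205.1798211677432], [0.0, 0.0, 1.0]] [360. 566. 637.] [[-0.94, -0.33, 0.02], [-0.25, 0.66, -0.71], [0.22, -0.68, -0.7]]
side stain_bottle_a 0.96 [390.1, 127.7] 379 402 109 143
side stain_bottle_a 0.84 [388.7, 155.7] 376 398 129 180
side stain_bottle_a 0.76 [363.2, 222.0] 348 377 192 248
side carrier 0.83 [273.4, 326.1] 227 322 241 399
side oil_dropper 0.83 [283.4, 305.3] 274 290 292 319
wrist [[335.99057400703947, 0.0, 326.6223076801796], [0.0, 335.99057400703947, 196.3704997329979], [0.0, 0.0, 1.0]] [ 82. 574. 386.] [[0.28, 0.96, 0.0], [0.92, -0.26, 0.28], [0.27, -0.08, -0.96]]
```

View pics/top0.png

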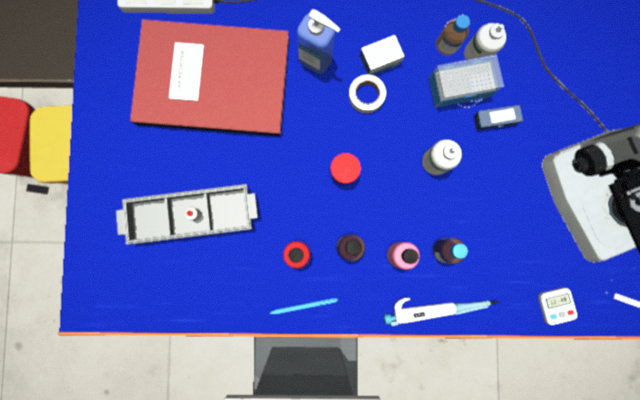

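View pics/side0.png

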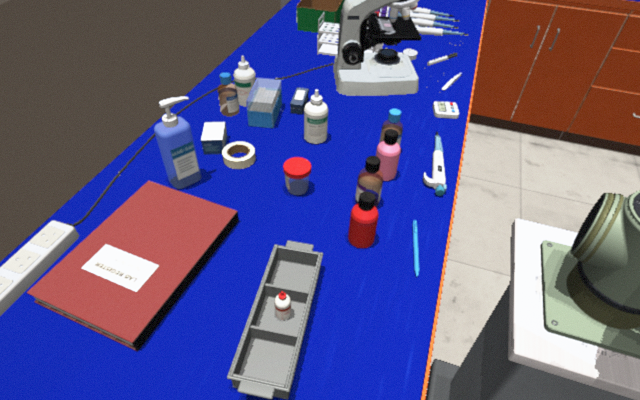

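View pics/wrist0.png

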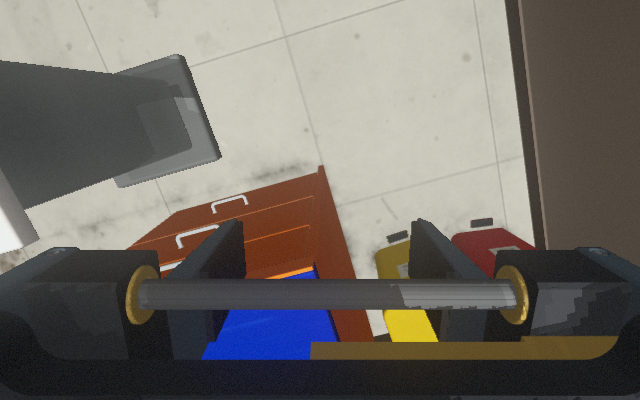

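```bash
python3 - <<'E'
import cv2
a=cv2.imread("pics/top0.png")[170:290,250:500];b=cv2.imread("pics/side0.png")[80:280,300:500]
cv2.imwrite("pics/cropt.png",cv2.resize(a,None,fx=3.2,fy=3.2,interpolation=2))
cv2.imwrite("pics/crops.png",cv2.resize(b,None,fx=3,fy=3,interpolation=2))
E
```

```text
(no output)
```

View pics/cropt.png

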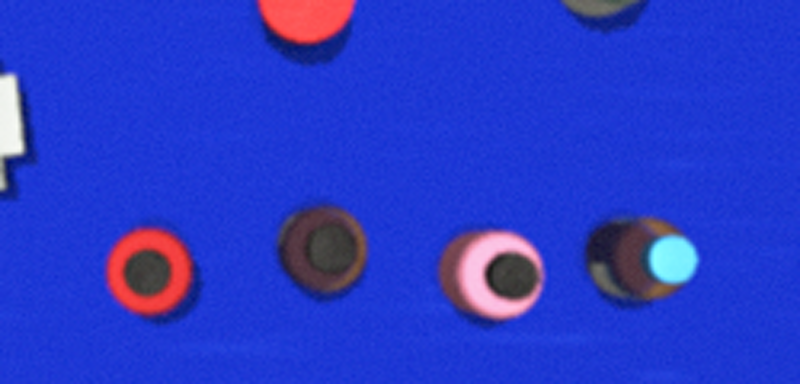

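View pics/crops.png

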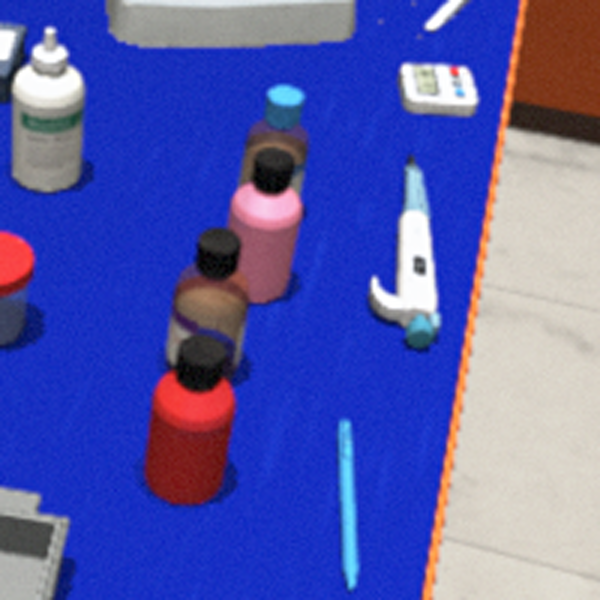

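```bash
cat > h.py <<'E'
from workcell import env, cams
import cv2, numpy as np
from scipy.spatial.transform import Rotation as Ro
from scipy.optimize import least_squares
def ray(p,uv,z):
    R,_=cv2.Rodrigues(p["rvec"]);t=np.array(p["tvec"]).reshape(3)
    d=R.T@np.linalg.inv(p["K"])@np.array([uv[0],uv[1],1.]);c=-R.T@t
    return c+d*(z-c[2])/d[2]
def proj(p,X): return cv2.projectPoints(np.float64(X).reshape(-1,3),np.float64(p["rvec"]),np.float64(p["tvec"]),np.float64(p["K"]),None)[0].reshape(-1,2)
def carrier_fit(p):
    reg=[d for d in cams.silhouettes(p,"carrier")][0]["region"]
    c=cv2.convexHull(np.argwhere(reg)[:,::-1].astype(np.int32)).reshape(-1,2)
    return reg
def cyl(p,x,y,prof):
    m=np.zeros((400,640),np.uint8);a=np.linspace(0,2*np.pi,40)
    rings=[np.c_[x+r*np.cos(a),y+r*np.sin(a),0*a+z] for z,r in prof]
    h=cv2.convexHull(proj(p,np.vstack(rings)).astype(np.float32));return h
E
python3 - <<'E'
from h import *
s=env.state();R=Ro.from_euler('xyz',s["ee_rot"],degrees=True).as_matrix();print(R.round(3))
p=cams.grab_frame("top");q=cams.grab_frame("side")
im=p["img"].astype(int);hsv=cv2.cvtColor(p["img"],cv2.COLOR_RGB2HSV)
for n,uv,z in [("A",(353.4,247.5),117),("B",(460,251.2),111),("red",(296.3,255),117),("pink",(410.3,256),117)]:
    X=ray(p,uv,z);print(n,X.round(1), "side cap px",proj(q,X).round(1))
d=cams.silhouettes(p,"carrier")[0]["region"];mm=d.astype(np.uint8)
core=cv2.morphologyEx(mm,cv2.MORPH_OPEN,np.ones((40,40),np.uint8))
print(cv2.minAreaRect(np.argwhere(mm)[:,::-1].astype(np.float32)),cv2.minAreaRect(np.argwhere(core)[:,::-1].astype(np.float32)))
c=p["img"][170:260,100:270,::-1];cv2.imwrite("pics/car.png",cv2.resize(c,None,fx=4.5,fy=4.5,interpolation=2))
E
```

```text
[[ 0.     0.275  0.961]
 [ 0.     0.961 -0.275]
 [-1.     0.     0.   ]]
A [456.6 -92.1 117. ] side cap px [[372.6 160.2]]
B [ 451.5 -290.4  111. ] side cap px [[394.9 112.1]]
red [442.   12.8 117. ] side cap px [[366.7 196.4]]
pink [ 442.  -196.8  117. ] side cap px [[390.9 132.9]]
((186.330322265625, 213.99237060546875), (46.36566162109375, 140.35110473632812), 82.4505844116211) ((187.4000244140625, 214.6999969482422), (46.14091491699219, 126.14331817626953), 82.87498474121094)
```

View pics/car.png

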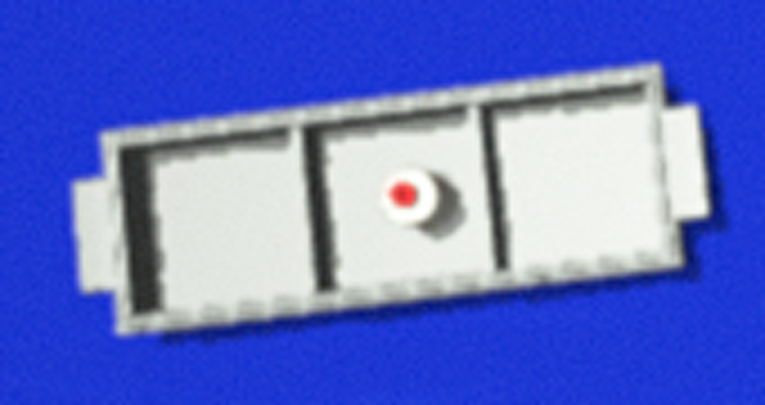

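```bash
python3 - <<'E'
from h import *
p=cams.grab_frame("top");q=cams.grab_frame("side")
px=np.array([(102,132),(661,66),(684,265),(118,333)])/4.5+[100,170]-0.4
L=np.array([[42,122],[42,-122],[-42,-122],[-42,122]])
def M(v,P,z):
    c,s=np.cos(v[2]),np.sin(v[2]);return np.c_[v[0]+P[:,0]*c-P[:,1]*s,v[1]+P[:,0]*s+P[:,1]*c,np.full(len(P),z)]
r=least_squares(lambda v:(proj(p,M(v,L,45.))-px).ravel(),[500,250,0.1]);v=r.x
print(v,r.fun.round(2),"deg",np.degrees(v[2]))
print("cells",M(v,np.array([[0,80],[0,0],[0,-80.]]),7).round(1))
for P,n in((p,"t"),(q,"s")):
    im=P["img"][:,:,::-1].copy()
    cv2.polylines(im,[np.int32(proj(P,M(v,L,45.)).round())],True,(0,0,255),1)
    for y in(-80,0,80):
        cv2.polylines(im,[np.int32(proj(P,M(v,np.array([[38,y+38],[38,y-38],[-38,y-38],[-38,y+38]]),45.)).round())],True,(0,255,0),1)
    cv2.imwrite(f"pics/ov{n}.png",cv2.resize(im[170:260,100:270] if n=="t" else im[230:,200:350],None,fx=3.4,fy=3.4))
E
```

```text
[5.20269567e+02 2.34980345e+02 1.29087890e-01] [ 1.69  1.31 -1.35  1.55 -1.98 -1.17  1.62 -1.56] deg 7.396191286963414
cells [[510.  314.3   7. ]
 [520.3 235.    7. ]
 [530.6 155.6   7. ]]
```

View pics/ovs.png

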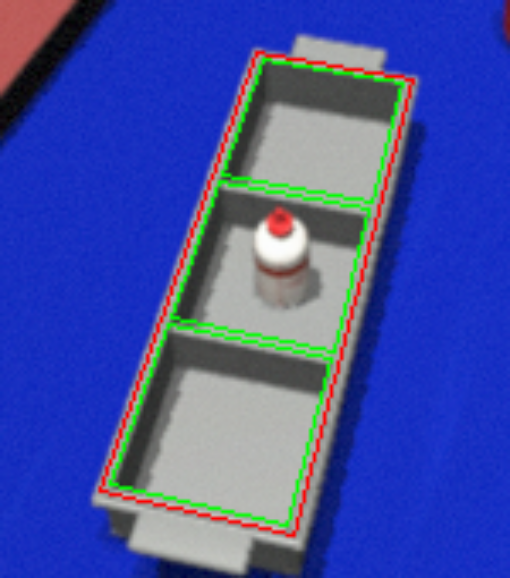

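View pics/ovt.png

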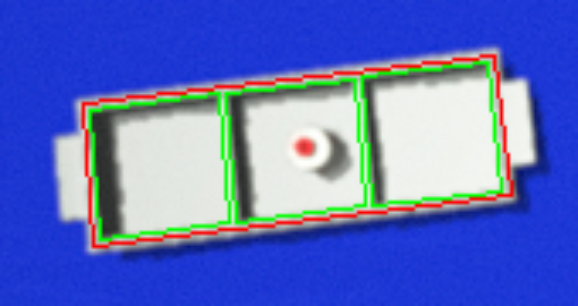

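Candidates (top view):
- Red bottle (297,255): look-alike.
- Brown with black cap (353,247): A, chosen.
- Pink bottle (404,255): look-alike.
- Brown with blue cap (460,251): B, chosen.
- Brown with blue cap behind the tip box (455,33): excluded.

The side-view crop agrees: my projected cap tops land on the black cap at (373,160) and the blue cap at (395,112). The carrier overlay fits to about 2 mm.

arm_command(
  deltas=[
    [1,[298,-645,6],-1.16],
    [1,[298,-645,6],-1.16],
    [1,[298,-645,6],-1.16],
    [1,[298,-645,6],-1.16],
    [1,[298,-645,6],-1.16],
    [1,[298,-645,6],-1.16],
    [1,[298,-645,6],-1.16],
    [1,[298,-645,6],-1.16],
    [1,[298,-645,6],-1.16],
    [1,[298,-645,6],-1.16],
    [1,[298,-645,6],-1.16],
    [1,[298,-645,6],-1.16],
    [1,[298,-645,6],-1.16],
    [1,[298,-645,6],-1.16],
    [1,[298,-645,6],-1.16],
    [1,[298,-645,6],-1.16],
    [1,[298,-645,6],-1.16],
    [1,[298,-645,6],-1.16],
  ],
  grip_force=20,
)

```text
time_s: 2.65
ee_pos: [455.5, -90.7, 200.3]
ee_rot: [-158.9, 90.0, 118.7]
force: [0.6, 0.5, -0.5]
gripper_width: 91.4
```

```bash
python3 - <<'E'
from h import *
s=env.state();print(s["time_s"],s["ee_pos"],s["ee_rot"],s["qpos"],s["force"])
p=cams.grab_frame("wrist");im=p["img"][:,:,::-1].copy()
for X in [(456.6,-92.1,117),(456.6,-92.1,0)]: 
    u=proj(p,X)[0];print(u);cv2.circle(im,(int(u[0]),int(u[1])),4,(0,255,0),1)
cv2.imwrite("pics/w1.png",im)
E
```

```text
2.65 [455.52529666 -90.693608   200.30800256] [-158.92101689   89.96296971  118.74509734] [-1.27001726e+01  8.07366250e+00  1.02565045e+02  2.96562943e-02
  6.93858054e+01 -2.03767339e+01] [ 0.62573354  0.5408413  -0.50532061]
[327.56792406 196.74591843]
[327.29453348 169.12192536]
```

View pics/w1.png

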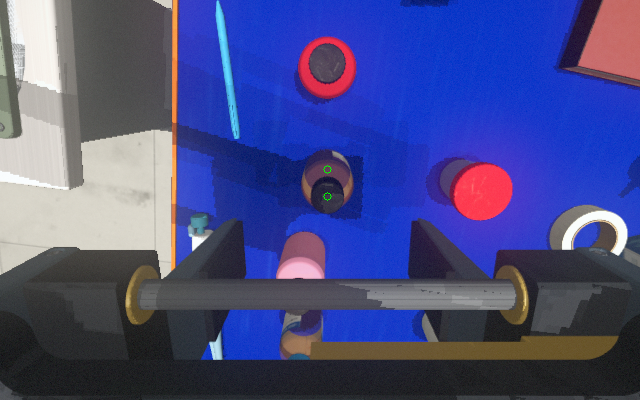

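The predicted cap centre (327,197) sits on the black cap. Descending around A.

arm_command(
  deltas=[
    [1,[0,0,-25],0],
    [1,[0,0,-50],0],
    [1,[0,0,-75],0],
    [1,[0,0,-100],0],
    [1,[0,0,-115],0],
    [1,[0,0,-130],0],
    [1,[0,0,-140],0],
    [1,[0,0,-146],0],
    [1,[0,0,-146],0],
    [1,[0,0,-146],0],
    [0.4,[0,0,-146],0],
    [0.4,[0,0,-146],0],
    [0.4,[0,0,-146],0],
    [0.4,[0,0,-146],0],
    [0.4,[0,0,-146],0],
    [0.4,[0,0,-146],0],
    [0.4,[0,0,-146],0],
    [0.4,[0,0,-146],0],
  ],
  grip_force=20,
)

```text
time_s: 4.5
ee_pos: [456.2, -92.2, 54.3]
ee_rot: [-48.8, 90.0, -131.3]
force: [0.0, -0.2, 0.7]
gripper_width: 51.7
```

arm_command(
  deltas=[
    [0.2,[0,0,0],0],
    [0.2,[0,0,0],0],
    [0.2,[0,0,5],0],
    [0.2,[0,0,15],0],
    [0.2,[0,0,30],0],
    [0.2,[0,0,50],0],
    [0.2,[0,0,70],0],
    [0.2,[0,0,90],0],
    [0.2,[0,0,110],0],
    [0.2,[0,0,130],0],
    [0.2,[0,0,145],0],
    [0.2,[0,0,150],0],
    [0.2,[0,0,150],0],
    [0.2,[0,0,150],0],
  ],
  grip_force=25,
)

```text
time_s: 5.9
ee_pos: [455.6, -92.0, 203.6]
ee_rot: [-114.3, 89.9, 163.3]
force: [-0.1, -0.4, -2.5]
gripper_width: 51.3
```

```bash
python3 - <<'E'
from h import *
s=env.state();print(s["time_s"],s["ee_pos"],s["force"],s["gripper_width"])
p=cams.grab_frame("side");cv2.imwrite("pics/s2.png",p["img"][:,:,::-1])
E
```

```text
5.9 [455.64348783 -92.00552762 203.60997277] [-0.085327   -0.36338081 -2.5486209 ] 51.321432007022565
```

View pics/s2.png

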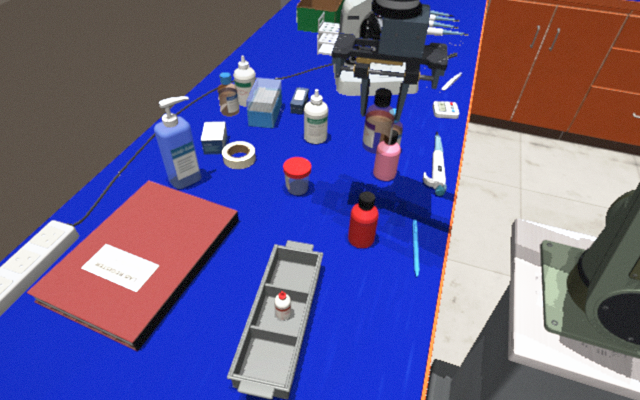

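A is lifted and upright in the gripper (cap at about (382,98)). Moving to above the left cell.

arm_command(
  deltas=[
    [0.2,[2,15,0],0],
    [0.2,[5,40,0],0],
    [0.2,[9,70,0],0],
    [0.2,[13,100,0],0],
    [0.2,[17,130,0],0],
    [0.2,[21,160,0],0],
    [0.2,[25,190,0],0],
    [0.2,[29,220,0],0],
    [0.2,[33,250,0],0],
    [0.2,[37,280,0],0],
    [0.2,[41,310,0],0],
    [0.2,[45,340,0],0],
    [0.2,[49,365,0],0],
    [0.2,[52,385,0],0],
    [0.2,[54,400,0],0],
    [0.2,[54,406,0],0],
    [0.2,[54,406,0],0],
    [0.2,[54,406,0],0],
    [0.2,[54,406,0],0],
  ],
)

```text
time_s: 7.85
ee_pos: [510.2, 312.8, 204.4]
ee_rot: [-1.1, 90.0, -83.6]
force: [-0.7, -0.1, -2.3]
gripper_width: 51.7
```

```bash
python3 - <<'E'
from h import *
s=env.state();print(s["time_s"],s["ee_pos"],s["force"],s["gripper_width"])
for n in("side","wrist"):
    p=cams.grab_frame(n);cv2.imwrite(f"pics/{n}3.png",p["img"][:,:,::-1])
E
```

```text
7.85 [510.20093884 312.81069298 204.41956609] [-0.70430657 -0.07208181 -2.25454749] 51.67891722261137
```

View pics/side3.png

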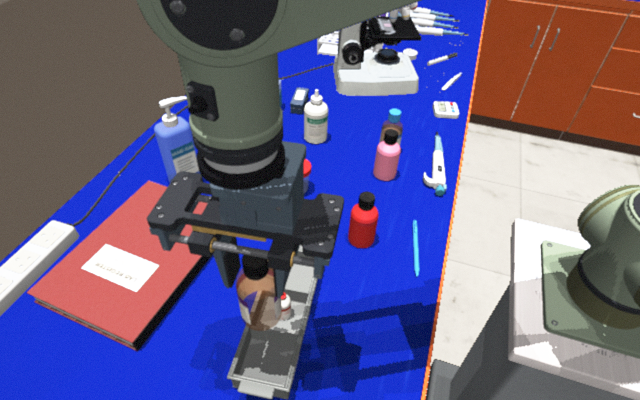

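View pics/wrist3.png

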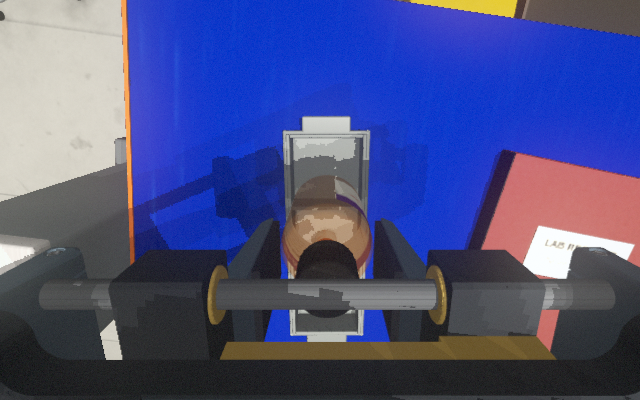

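The bottle is centred between the carrier's long walls (columns 284–370, centre 327; bottle centre 328). Lowering to just above the cell floor.

arm_command(
  deltas=[
    [0.2,[0,0,-10],0],
    [0.2,[0,0,-30],0],
    [0.2,[0,0,-50],0],
    [0.2,[0,0,-70],0],
    [0.2,[0,0,-85],0],
    [0.2,[0,0,-95],0],
    [0.2,[0,0,-105],0],
    [0.2,[0,0,-115],0],
    [0.2,[0,0,-125],0],
    [0.2,[0,0,-133],0],
    [0.2,[0,0,-138],0],
    [0.2,[0,0,-138],0],
    [0.2,[0,0,-138],0],
  ],
)

```text
time_s: 9.25
ee_pos: [510.5, 314.0, 66.5]
ee_rot: [110.4, 90.0, 28.0]
force: [0.4, 0.0, -3.3]
gripper_width: 51.0
```

```bash
python3 - <<'E'
from h import *
s=env.state();print(s["time_s"],s["ee_pos"],s["force"],s["gripper_width"])
for n in("side",):
    p=cams.grab_frame(n);cv2.imwrite(f"pics/{n}4.png",p["img"][:,:,::-1])
E
```

```text
9.25 [510.48773775 313.9532536   66.50435668] [ 3.57237526e-01  2.44556585e-03 -3.25610634e+00] 51.02860264612988
```

View pics/side4.png

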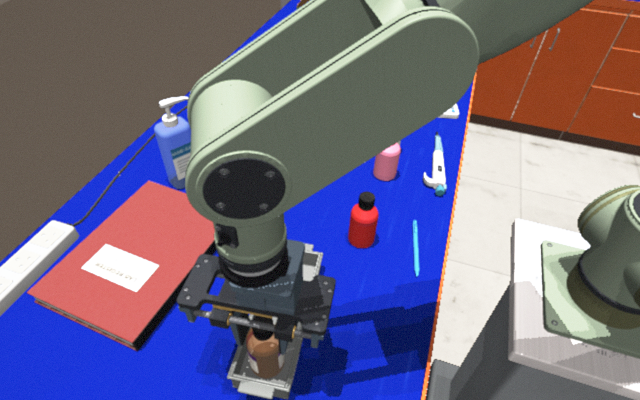

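arm_command(
  deltas=[
    [0.2,[0,0,-1],0],
    [0.2,[0,0,-2],0],
    [0.2,[0,0,-3],0],
    [0.2,[0,0,-4],0],
    [0.2,[0,0,-4.5],0],
    [0.2,[0,0,-5],0],
    [0.2,[0,0,-5],0],
    [0.2,[0,0,-5],0],
  ],
)

```text
time_s: 10.1
ee_pos: [510.2, 313.8, 61.4]
ee_rot: [115.7, 90.0, 33.2]
force: [-0.0, -0.1, -1.3]
gripper_width: 51.4
```

arm_command(
  deltas=[
    [0.2,[0,0,-0.5],0],
    [0.2,[0,0,-1],0],
    [0.2,[0,0,-1],0],
    [0.2,[0,0,-1],0],
  ],
)

```text
time_s: 10.5
ee_pos: [510.2, 313.9, 61.3]
ee_rot: [118.0, 90.0, 35.5]
force: [-2.8, -1.4, 6.0]
gripper_width: 51.6
```

Contact felt (+6 N). Releasing and rising.

arm_command(
  deltas=[
    [0.6,[0,0,0],0],
    [0.65,[0,0,0],0],
    [0.8,[0,0,0],0],
    [0.9,[0,0,0],0],
    [0.9,[0,0,0],0],
    [0.9,[0,0,0],0],
    [0.9,[0,0,0],0],
    [0.9,[0,0,10],0],
    [0.9,[0,0,30],0],
    [0.9,[0,0,60],0],
    [0.9,[0,0,100],0],
    [0.9,[0,0,143],0],
    [0.9,[0,0,143],0],
    [0.9,[0,0,143],0],
  ],
)

```text
time_s: 11.9
ee_pos: [510.7, 314.0, 205.1]
ee_rot: [111.7, 89.8, 29.2]
force: [-1.1, -0.6, -1.0]
gripper_width: 81.8
```

```bash
python3 - <<'E'
from h import *
s=env.state();print(s["time_s"],s["ee_pos"],s["force"],s["gripper_width"])
for n in("side","wrist"):
    p=cams.grab_frame(n);cv2.imwrite(f"pics/{n}5.png",p["img"][:,:,::-1])
    for d in cams.silhouettes(p,"stain_bottle_a"): print(n,d["conf"],d["centre"])
print(proj(p,[[510,314,124],[510,314,7]]))
E
```

```text
11.9 [510.69622947 314.04839719 205.08538451] [-1.13239272 -0.63079349 -0.98486612] 81.82460860282805
side 0.96 [360.8, 222.2]
side 0.77 [388.7, 156.9]
side 0.69 [395.4, 125.7]
side 0.66 [264.0, 349.9]
wrist 0.83 [328.0, 179.7]
[[327.34843961 195.86008863]
 [327.28702128 167.97476689]]
```

View pics/side5.png

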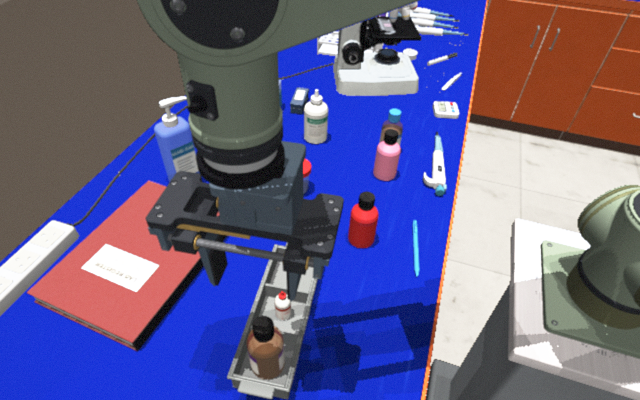

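View pics/wrist5.png

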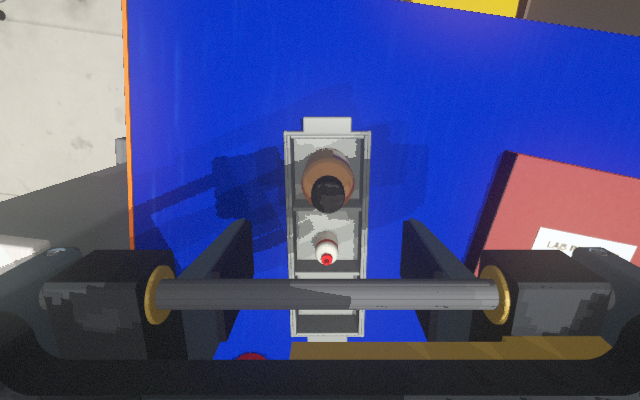

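A stands upright in the left cell: cap at wrist (328,193), as predicted, and the dropper is untouched. Going to B.

arm_command(
  deltas=[
    [1,[-59,-604,-3],0],
    [1,[-59,-604,-3],0],
    [1,[-59,-604,-3],0],
    [1,[-59,-604,-3],0],
    [1,[-59,-604,-3],0],
    [1,[-59,-604,-3],0],
    [1,[-59,-604,-3],0],
    [1,[-59,-604,-3],0],
    [1,[-59,-604,-3],0],
    [1,[-59,-604,-3],0],
    [1,[-59,-604,-3],0],
    [1,[-59,-604,-3],0],
    [1,[-59,-604,-3],0],
    [1,[-59,-604,-3],0],
    [1,[-59,-604,-3],0],
    [1,[-59,-604,-3],0],
    [1,[-59,-604,-3],0],
  ],
)

```text
time_s: 13.8
ee_pos: [451.5, -288.8, 200.3]
ee_rot: [172.3, 90.0, 90.0]
force: [-0.3, 0.8, 0.3]
gripper_width: 91.0
```

```bash
python3 - <<'E'
from h import *
s=env.state();print(s["time_s"],s["ee_pos"],s["force"],s["qpos"])
p=cams.grab_frame("wrist");im=p["img"][:,:,::-1].copy()
for X in [(451.5,-290.4,111),(451.5,-290.4,0)]: 
    u=proj(p,X)[0];print(u);cv2.circle(im,(int(u[0]),int(u[1])),4,(0,255,0),1)
cv2.imwrite("pics/w6.png",im)
E
```

```text
13.8 [ 451.48167783 -288.77039626  200.32787661] [-0.29710412  0.77803797  0.31607606] [-3.38420247e+01  1.45706849e+01  9.41013826e+01  1.47316814e-02
  7.13372856e+01 -4.15268995e+01]
[326.2272889  194.85235031]
[326.29377712 169.12298523]
```

View pics/w6.png

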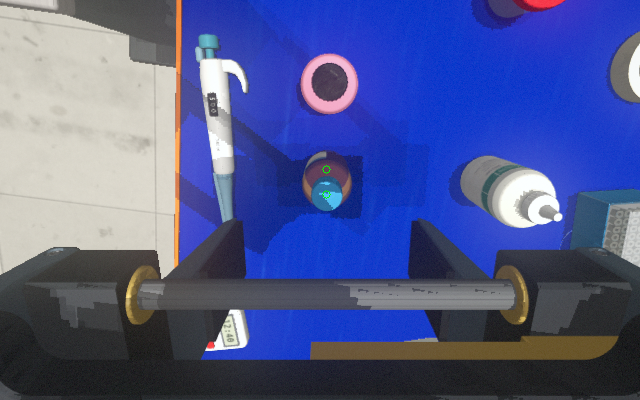

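The prediction lands on the blue cap at (326,195). The pipette and nozzle bottle are clear of the fingers. Descending and gripping.

arm_command(
  deltas=[
    [1,[0,0,-25],0],
    [1,[0,0,-50],0],
    [1,[0,0,-75],0],
    [1,[0,0,-100],0],
    [1,[0,0,-115],0],
    [1,[0,0,-130],0],
    [1,[0,0,-140],0],
    [1,[0,0,-148],0],
    [1,[0,0,-148],0],
    [1,[0,0,-148],0],
    [0.2,[0,0,-148],0],
    [0.2,[0,0,-148],0],
    [0.2,[0,0,-148],0],
    [0.2,[0,0,-148],0],
    [0.2,[0,0,-148],0],
    [0.2,[0,0,-148],0],
    [0.2,[0,0,-148],0],
    [0.2,[0,0,-148],0],
    [0.2,[0,0,-148],0],
  ],
  grip_force=25,
)

```text
time_s: 15.75
ee_pos: [451.3, -290.2, 52.3]
ee_rot: [70.5, 90.0, -11.9]
force: [0.6, -0.9, 1.0]
gripper_width: 49.6
```

arm_command(
  deltas=[
    [0.2,[0,0,5],0],
    [0.2,[0,0,15],0],
    [0.2,[0,0,30],0],
    [0.2,[0,0,50],0],
    [0.2,[0,0,70],0],
    [0.2,[0,0,90],0],
    [0.2,[0,0,110],0],
    [0.2,[0,0,130],0],
    [0.2,[0,0,145],0],
    [0.2,[0,0,150],0],
    [0.2,[0,0,150],0],
    [0.2,[0,0,150],0],
  ],
)

```text
time_s: 16.95
ee_pos: [450.7, -289.8, 201.6]
ee_rot: [-133.8, 89.9, 143.8]
force: [0.4, -0.3, -1.8]
gripper_width: 49.5
```

```bash
python3 - <<'E'
from h import *
s=env.state();print(s["time_s"],s["ee_pos"],s["force"],s["gripper_width"])
p=cams.grab_frame("side");cv2.imwrite("pics/s7.png",p["img"][:,:,::-1])
E
```

```text
16.95 [ 450.69213292 -289.82232481  201.55510461] [ 0.38707448 -0.34372346 -1.8420731 ] 49.465948143100974
```

View pics/s7.png

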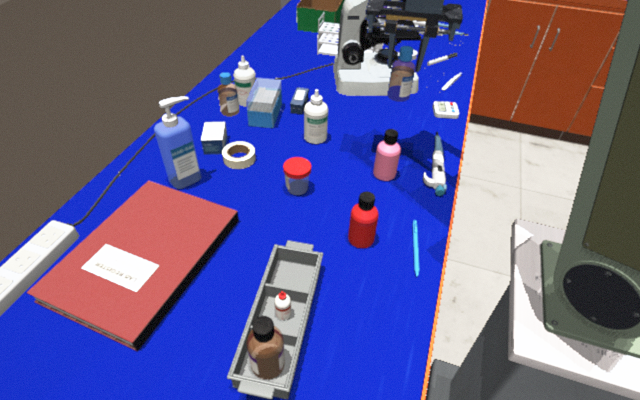

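B is lifted upright (about (402,75)), and A stands in its cell. Carrying B to the right cell.

arm_command(
  deltas=[
    [0.2,[3,15,0],0],
    [0.2,[7,40,0],0],
    [0.2,[12,70,0],0],
    [0.2,[18,100,0],0],
    [0.2,[23,130,0],0],
    [0.2,[28,160,0],0],
    [0.2,[34,190,0],0],
    [0.2,[39,220,0],0],
    [0.2,[45,250,0],0],
    [0.2,[50,280,0],0],
    [0.2,[55,310,0],0],
    [0.2,[60,340,0],0],
    [0.2,[66,370,0],0],
    [0.2,[71,400,0],0],
    [0.2,[75,422,0],0],
    [0.2,[78,437,0],0],
    [0.2,[79,446,0],0],
    [0.2,[79,446,0],0],
    [0.2,[79,446,0],0],
    [0.2,[79,446,0],0],
  ],
)

```text
time_s: 19.0
ee_pos: [530.0, 154.9, 202.3]
ee_rot: [-26.2, 90.0, -108.7]
force: [-0.6, -0.3, -2.2]
gripper_width: 49.0
```

```bash
python3 - <<'E'
from h import *
s=env.state();print(s["time_s"],s["ee_pos"],s["force"],s["gripper_width"])
for n in("side","wrist"):
    p=cams.grab_frame(n);cv2.imwrite(f"pics/{n}8.png",p["img"][:,:,::-1])
E
```

```text
19.0 [530.04828468 154.87708025 202.28439429] [-0.63986317 -0.34161311 -2.24849903] 48.9755966536333
```

View pics/wrist8.png

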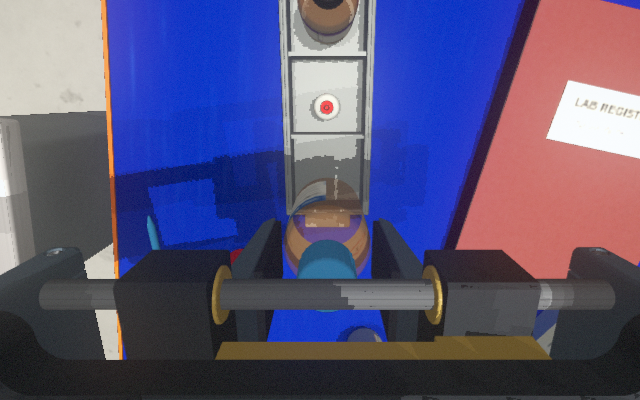

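View pics/side8.png

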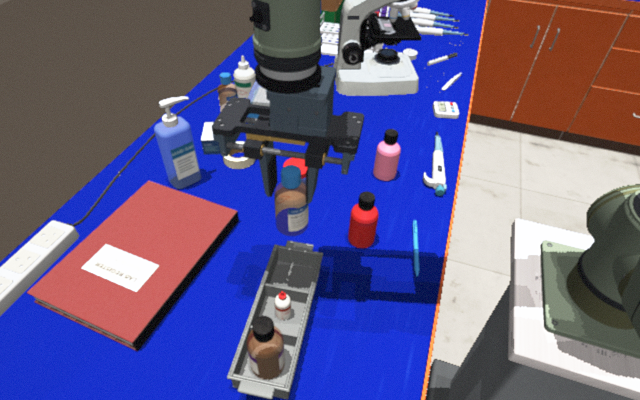

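Bottle at column 328, in line with the cell centre (about 327). Lowering.

arm_command(
  deltas=[
    [0.2,[0,0,-10],0],
    [0.2,[0,0,-30],0],
    [0.2,[0,0,-50],0],
    [0.2,[0,0,-70],0],
    [0.2,[0,0,-85],0],
    [0.2,[0,0,-95],0],
    [0.2,[0,0,-95],0],
    [0.2,[0,0,-95],0],
  ],
)

```text
time_s: 19.9
ee_pos: [530.5, 155.8, 107.5]
ee_rot: [97.0, 90.0, 14.5]
force: [0.4, 0.2, -2.2]
gripper_width: 49.2
```

```bash
python3 - <<'E'
from h import *
s=env.state();print(s["time_s"],s["ee_pos"],s["force"],s["gripper_width"])
p=cams.grab_frame("side");cv2.imwrite("pics/s9.png",cv2.resize(p["img"][150:,180:420,::-1],None,fx=2.2,fy=2.2))
E
```

```text
19.9 [530.54003432 155.77194252 107.49554194] [ 0.4233263   0.24732845 -2.19394413] 49.16975975974761
```

View pics/s9.png

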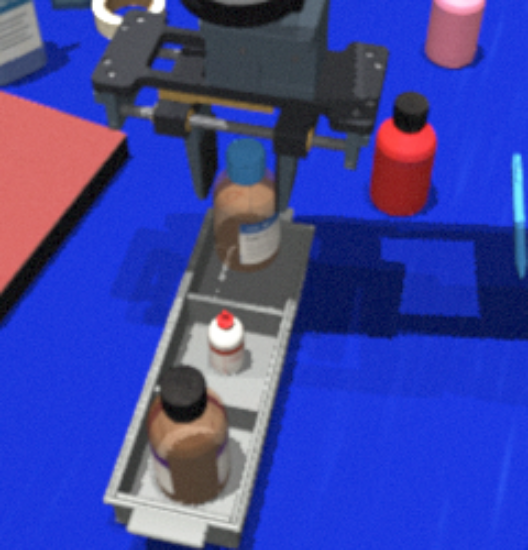

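B is above the right cell at crop (248,220) and lined up with it. Lowering into the cell.

arm_command(
  deltas=[
    [0.2,[0,0,-8],0],
    [0.2,[0,0,-16],0],
    [0.2,[0,0,-24],0],
    [0.2,[0,0,-32],0],
    [0.2,[0,0,-39],0],
    [0.2,[0,0,-43],0],
    [0.2,[0,0,-44],0],
    [0.2,[0,0,-45],0],
    [0.2,[0,0,-46],0],
    [0.2,[0,0,-47],0],
    [0.2,[0,0,-48],0],
    [0.2,[0,0,-48],0],
    [0.2,[0,0,-48],0],
  ],
)

```text
time_s: 21.25
ee_pos: [530.3, 155.8, 59.4]
ee_rot: [96.0, 90.0, 13.6]
force: [0.1, 0.3, -2.6]
gripper_width: 49.6
```

arm_command(
  deltas=[
    [0.2,[0,0,-0.5],0],
    [0.2,[0,0,-1],0],
    [0.2,[0,0,-1],0],
    [0.2,[0,0,-1],0],
  ],
)

```text
time_s: 21.65
ee_pos: [530.4, 155.9, 59.3]
ee_rot: [97.6, 90.0, 15.1]
force: [-1.2, -0.4, 6.2]
gripper_width: 48.8
```

Contact (+6 N). Releasing, rising and moving clear.

arm_command(
  deltas=[
    [0.6,[0,0,0],0],
    [0.65,[0,0,0],0],
    [0.8,[0,0,0],0],
    [0.9,[0,0,0],0],
    [0.9,[0,0,0],0],
    [0.9,[0,0,0],0],
    [0.9,[0,0,0],0],
    [0.9,[0,0,10],0],
    [0.9,[0,0,30],0],
    [0.9,[0,0,60],0],
    [0.9,[0,0,100],0],
    [0.9,[0,0,143],0],
    [0.9,[0,-50,160],0],
    [0.9,[-30,-100,160],0],
    [0.9,[-60,-150,160],0],
    [0.9,[-90,-190,160],0],
    [0.9,[-90,-220,160],0],
    [0.9,[-90,-220,160],0],
  ],
)

```text
time_s: 23.45
ee_pos: [438.6, -68.4, 219.4]
ee_rot: [19.8, 89.8, -63.0]
force: [-0.1, 0.7, 0.5]
gripper_width: 81.8
```

```bash
python3 - <<'E'
from h import *
s=env.state();print(s["time_s"],s["ee_pos"],s["force"],s["gripper_width"])
a=cams.grab_frame("side")["img"][200:,180:420,::-1];p=cams.grab_frame("top");b=p["img"][130:330,80:400,::-1]
print(proj(p,[[510,314,124],[530.5,155.8,118]])-[80,130])
cv2.imwrite("pics/f1.png",cv2.resize(a,None,fx=2.5,fy=2.5));cv2.imwrite("pics/f2.png",cv2.resize(b,None,fx=2.4,fy=2.4))
E
```

```text
23.45 [438.59389707 -68.37074434 219.40817571] [-0.0814865   0.66423776  0.54544081] 81.82850115149381
[[ 52.34965142  86.26745671]
 [139.63026289  76.17311442]]
```

View pics/f1.png

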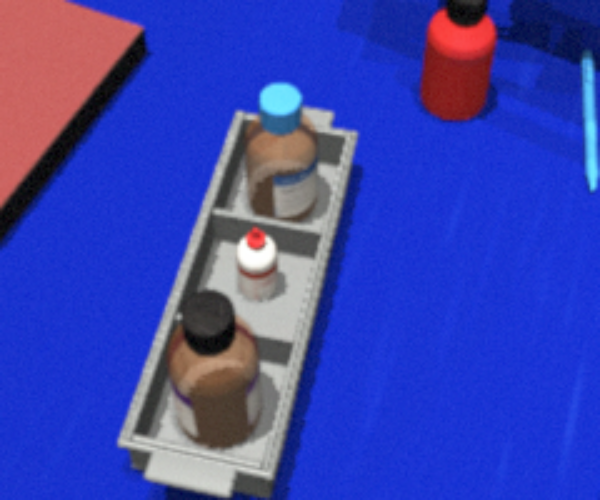

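View pics/f2.png

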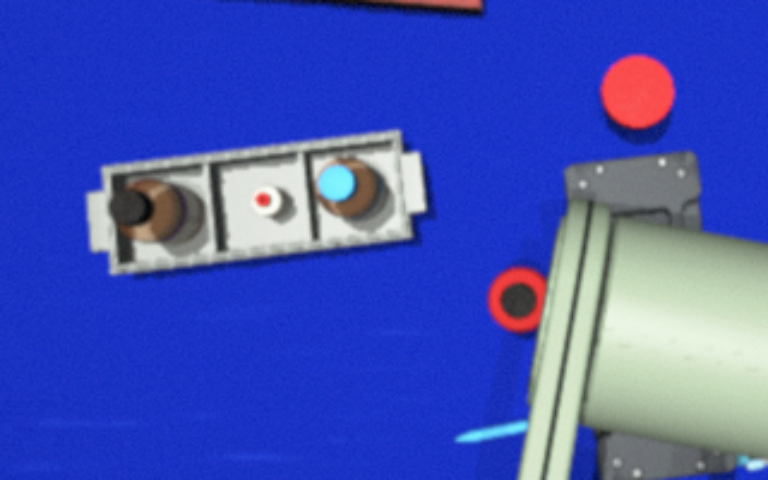

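Both bottles stand upright in the end cells, and the caps sit where predicted (126,207 and 335,183 in the crop). The dropper stands in the middle, the red bottle has not moved, and the arm is clear.

```bash
python3 -c "
from workcell import env
print(env.job_done())"
```

```text
the job is handed in; nothing more can be done
None
```

Both brown stain bottles now stand upright in the end cells of the carrier. The black-capped bottle is in the left cell and the blue-capped one in the right. I lowered each one until it touched the cell floor (about 6 N reading) before opening the gripper, and the job was handed in at about 23.5 s.

In the last side and top pictures both caps were within about 2 mm of where I predicted. The oil dropper was standing in the middle cell, the red look-alike had not moved, and the arm was clear with the gripper empty. The arm hid the pink bottle's spot in the final top picture. It was last seen standing in place before I lowered the second bottle. No checks failed or disagreed.

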